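Slide the photo tile out over the edge of the step

ROBOT

A 7-joint arm with a two-finger parallel gripper is mounted at the origin on the work surface. World frame = base frame: x ahead of the robot, y to its left, z up, the work surface at z = 0. Lengths are in m, angles in rad, forces in N, time in s.
With the tool pointing down it reaches from about 0.35 to 0.9 m from the base axis. Payload 19.9 kg.
Tool frame: the origin (TCP) lies between the finger pads; the fingertips stand robot.finger_overhang ahead of it and the grasp point (between the pads) is the TCP (robot.finger_overhang is the distance from the TCP to the fingertips, in m); z points along the fingers, x is the direction in which the jaws open and shut, and the axes are right-handed (so a half turn about z gives the same grasp; the last joint's range is limited). The gripper opens to 94 mm and grips with 3 to 60 N. Pads are 16 mm wide; open, the fingers measure 119 mm over their backs; the gripper's body (75 mm by 177 mm) begins 78 mm behind the grasp point.
Start: joints at [-1.25, 0.417, -0.01, 1.614, 0.005, 1.111, -0.053], TCP at [0.222, 0.584, 0.224] pointing down, gripper open.
Joint ranges: [-2.81, 2.81], [-0.39, 2.02], [-1.27, 1.25], [0.06, 2.57], [-1.19, 4.33], [0.19, 2], [-2.82, 2.82]. Speed limits (rad/s): [1.89, 1.89, 2.39, 2.39, 3.01, 3.01, 3.01].

INTERFACE

Orientations are given as a unit quaternion [w, x, y, z].
In Python, from cell import robot gives the robot as it stands.
- The arm moves only by the tool jog_arm, never from a script. Its argument "motion" is a list of rows, each a list of 6 numbers: the shift along the tool's x, y, z in mm, then the turn, a rotation vector about the tool's x, y, z in degrees. A call has 1 to 8 rows; each row shifts and turns the commanded pose from where the row before left it, along the tool's axes as they then stand; what a row does not reach is not made up. A row lasts 1/10 s, in which the tool goes at most 50 mm and 8.59 degrees, less where a joint would pass 70% of its speed; a pose out of reach is approached as far as the arm can. A call with a gripper value outside its range is refused whole. "gripper" is the closure in counts, from 0 (fully open) to 255 (shut), set as the call begins (left out, the last holds). The fingers move at their own pace and stop on an object; the grip force is fixed at half the most. Time passes only in rows, so rows that do not move let the fingers close. It gives the time, the measured TCP pose, the force and the opening at its end, in the units of the state.
- robot.observe(): the state, without advancing time (a new reading comes with each control period).
- robot.grab_frame(name): name is "scene" or "top" or "wrist"; returns (picture, depth): 480x640x3 uint8, red, green, blue; 480x640 float32, m along the optical axis (not along the pixel's ray), 0 where there is no reading.
- robot.camera_model(name): a dict with "intrinsics" (3x3 intrinsics, pixels), "world_to_cam" (4x4, takes a point from world to camera coordinates); the wrist camera has in their place "tool_from_camera" (4x4, takes a point from camera to tool coordinates, whose origin is the TCP and whose axes are the tool frame's). Camera axes: x right, y down, z forward; pixel columns grow to the right and rows downward; lengths in m; the calibration is good to about 2 mm. A picture is of the moment at which its call begins: read the wrist's pose just before it. camera_model takes no time and is no camera call.
- robot.close_job(): hands the job in, once; it reports no verdict.
Trained networks look in the newest picture that a camera, given by its name, has taken for a name from the list of things; names that differ only in an ending like _2 or _b are one class to them, and where a whole thing is asked for, a point or a joint stands for the part that bears it (a point fixed in the world has none). Each returns a list of dicts, best first, with "conf" (0 to 1); they miss things now and then, are a little off and sometimes report something else, mostly with a low value. They report only what shows in the picture. A call takes as long as a camera call.
- robot.trace(camera, target): "region" (480x640 bool, what is visible of it).
- robot.mark_of(camera, target): "location" ([x, y, z] in m, in the coordinates of the camera as it stood for that picture, good to about 4 mm: a listed point, or the origin of a listed thing).
The state is a dict: "time": time; "joint_pos": joint angles; "qd": joint speeds; "joint_torque": joint torques, N m; "position": TCP position; "tool_rot": TCP orientation; "wrist_force": force on the tool from outside, world axes, zero at the start; "ft_torque": the same for the moment, N m; "grip_width": finger opening in m.
Only numpy, scipy, OpenCV 4.12 (cv2) and the standard library are available. Lean on these libraries where they do the work, as an engineer would, in place of code of your own. Each camera call takes 0.05 s, during which the arm holds its last target. There are 200 camera calls.

TASK

Push the photo tile with the red band along the dark wooden step, without picking it up, until its whole red band sticks out past the step's far edge and its picture stays on the wood: the line between band and picture over the edge, the tile lying flat and square to the edge, ready for a hanger clip. Leave everything else where it is, and move clear when done.

Things in the scene. Friction and masses are not known exactly. Their poses are not given: they have to be found in the camera images.
- red_tile: Square white ceramic photo tile, 100 x 100 x 8 mm, about 0.17 kg, lying loose and flat on the step, picture up, beside a like tile with a green band. Its red band, 30 mm wide, runs along its whole +x side, the side nearer the step's far edge. Origin at the centre of its underside; x points across the red band out of the tile, y along the band, z up. Its trailing side (the one to push on) is at x = -50 mm. It starts up to 0.25 rad out of square with the step.
- red_line (a point): Middle of the straight line where red band and picture meet, on the tile's top face: 20 mm from the tile's centre towards the band, 30 mm from the band's outer side, 8 mm above the underside. Axes as the tile's.
- step_edge (a point): Middle of the step's far top edge, the one the tile is to stick out over. x points level out of the step, away from the robot and square to the edge; y runs along the edge; z up. The step is fixed: a dark wooden plank 260 mm deep (x) by 520 mm long (y), its flat top 60 mm above the work surface and free of lips, open below beyond the edge.
- green_tile: Photo tile like the first (100 x 100 x 8 mm) but with a green band; loose on the step, to be left alone. The two tiles may lie either way round, their centres about 230 mm apart along y. Origin at the centre of its underside, x across its band.
- clip: Small white hanger clip standing loose on the step between the two tiles' lanes, near the far edge; 22 x 20 mm, 46 mm high. Origin at the centre of its underside. Leave alone.
- paint_pot: Small jar with a blue cap, 34 mm across, 45 mm high, loose on the +y end of the step. Origin at the centre of its underside. Leave alone.
- mug: Blue mug, 80 mm across, 90 mm high, loose on the table to the robot's left of the step. Origin at the centre of its underside. Leave alone.
- soap_bottle: Orange bottle with a white cap, 60 mm across, 150 mm high, loose on the table to the robot's right of the step. Origin at the centre of its underside. Leave alone.
- screwdriver: Black and yellow screwdriver, 190 mm long, 27 mm thick, lying loose on the table to the robot's right of the step. Origin under the joint of handle and blade, x along the blade. Leave alone.

How it is judged:
By the outcome, as a careful person would: the job done as asked, in the order asked, and still so for the second after the job is handed in, with the robot touching nothing.
It also fails if it takes over 32 s, if anything falls off the work surface, if the arm or the gripper's body presses on something with over 40 N, if the wrist force passes 120 N, or if a joint passes its speed limit or range.

## Working session

There is one attempt and no reset: what is moved stays moved. The work goes in short steps, Python scripts to look and compute and a tool call to move; the robot and the scene stay as the last step left them, time stands still between calls to the robot, and variables do not carry over. Pictures are saved under pics/ and viewed, about 8 in all and at most 12, crops included, and the job is handed in when it is done.

Besides the shell and the picture viewer there is one more tool, called after "Request:" as a command line: name --pt "numbers of a row" for each row, then --argument value for the rest. jog_arm: Moves the arm, as the interface text tells. Its arguments: {"type":"object","properties":{"motion":{"type":"array","items":{"type":"array","items":{"type":"number"}}},"gripper":{"type":"number"}},"required":["motion"]}

```bash
ls; mkdir -p pics; cat > h.py <<'E'
import numpy as np, cv2
from cell import robot
from scipy.spatial.transform import Rotation as R
def T_wc(cam):
    m=robot.camera_model(cam)
    if 'world_to_cam' in m: return np.linalg.inv(np.array(m['world_to_cam']))
    s=robot.observe(); q=s['tool_rot']; T=np.eye(4)
    T[:3,:3]=R.from_quat([q[1],q[2],q[3],q[0]]).as_matrix(); T[:3,3]=s['position']
    return T@np.array(m['tool_from_camera'])
def world(cam,uv,d,T=None):
    K=np.array(robot.camera_model(cam)['intrinsics']); T=T_wc(cam) if T is None else T
    uv=np.atleast_2d(uv).astype(float); d=np.atleast_1d(d)
    p=np.c_[(uv[:,0]-K[0,2])/K[0,0]*d,(uv[:,1]-K[1,2])/K[1,1]*d,d]
    return p@T[:3,:3].T+T[:3,3]
def onplane(cam,uv,z,T=None):
    "rays through pixels met with world plane z"
    T=T_wc(cam) if T is None else T
    p=world(cam,uv,np.ones(len(np.atleast_2d(uv))),T); o=T[:3,3]; r=p-o
    return o+r*((z-o[2])/r[:,2])[:,None]
def save(n,im): cv2.imwrite('pics/'+n+'.png',cv2.cvtColor(im,cv2.COLOR_RGB2BGR))
E
python3 - <<'E'
from h import *
s=robot.observe(); print({k:np.round(v,3).tolist() for k,v in s.items()}, getattr(robot,'finger_overhang',None))
ims=[]
for c in ['top','scene']:
    im,d=robot.grab_frame(c); save(c,im); T=T_wc(c); print(c,T.round(3).tolist())
    for n in ['red_tile','red_line','step_edge','green_tile','clip','paint_pot','mug','soap_bottle','screwdriver']:
        for r in robot.mark_of(c,n)[:1]: print(n,round(r['conf'],2),(T[:3,:3]@np.array(r['location'])+T[:3,3]).round(4))
E
```

```text
pics
{'time': 0.0, 'joint_pos': [-1.25, 0.418, -0.01, 1.614, 0.005, 1.111, -0.053], 'qd': [-0.0, 0.001, 0.0, -0.0, 0.001, -0.0, -0.0], 'joint_torque': [-0.0, -85.123, 0.638, -42.6, -0.049, 0.019, 0.0], 'position': [0.222, 0.584, 0.224], 'tool_rot': [0.0, 0.823, 0.568, -0.0], 'wrist_force': [-0.309, -0.293, -0.971], 'ft_torque': [-0.011, 0.034, -0.03], 'grip_width': 0.094} 0.019
top [[-0.016, -0.996, 0.092, 0.371], [-1.0, 0.016, -0.003, -0.0], [0.002, -0.092, -0.996, 1.582], [0.0, 0.0, 0.0, 1.0]]
red_tile 0.58 [0.5314 0.0547 0.0554]
red_line 0.74 [0.5475 0.0596 0.0691]
step_edge 0.82 [ 0.6545 -0.0304  0.062 ]
green_tile 0.84 [ 0.5827 -0.1623  0.0592]
clip 0.38 [ 0.6053 -0.0321  0.0626]
paint_pot 0.72 [ 4.592e-01  4.467e-01 -4.000e-04]
mug 0.61 [ 0.4598  0.4492 -0.0031]
soap_bottle 0.78 [ 6.217e-01 -4.569e-01  6.000e-04]
screwdriver 0.66 [ 0.5837 -0.1631  0.0553]
scene [[-0.682, 0.541, -0.491, 1.129], [0.731, 0.508, -0.456, 0.599], [0.002, -0.67, -0.742, 1.002], [0.0, 0.0, 0.0, 1.0]]
red_tile 0.79 [0.5271 0.055  0.0604]
red_line 0.9 [0.5436 0.0616 0.0678]
step_edge 0.58 [ 0.6543 -0.0227  0.0589]
green_tile 0.63 [ 0.5814 -0.1536  0.0579]
clip 0.6 [ 0.5998 -0.027   0.06  ]
paint_pot 0.63 [0.5384 0.1787 0.0579]
soap_bottle 0.65 [ 0.6183 -0.4601 -0.0007]
screwdriver 0.61 [ 0.3768 -0.4714  0.0008]
```

View pics/top.png

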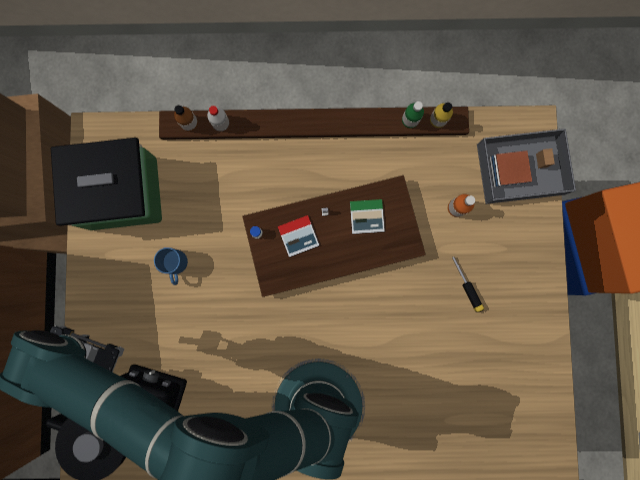

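```bash
cat >> h.py <<'E'
def tile(cam, tgt='red_tile', z=0.068, name=None):
    "tile outline and red band on the plane of the top face: centre, yaw, line middle"
    im,d=robot.grab_frame(cam); T=T_wc(cam)
    if name: save(name,im)
    hsv=cv2.cvtColor(im,cv2.COLOR_RGB2HSV)
    out={}
    red=(((hsv[...,0]<8)|(hsv[...,0]>172))&(hsv[...,1]>120)&(hsv[...,2]>60)).astype(np.uint8)
    n,l,st,_=cv2.connectedComponentsWithStats(red)
    k=1+np.argmax(st[1:,4]); c=np.argwhere(l==k)[:,::-1]
    P=onplane(cam,c,z,T)[:,:2]; out['band']=cv2.minAreaRect((P*1000).astype(np.float32))
    r=robot.trace(cam,tgt)
    if r:
        c=np.argwhere(r[0]['region'])[:,::-1]; P=onplane(cam,c,z,T)[:,:2]
        out['tile']=cv2.minAreaRect((P*1000).astype(np.float32)); out['conf']=r[0]['conf']
    return im,d,T,out
def edge(cam,d,T,ys):
    "far edge of the step from depth: per world y, the largest x at step height"
    v,u=np.nonzero(d>0); P=world(cam,np.c_[u,v],d[v,u],T)
    m=(abs(P[:,2]-.06)<.012); P=P[m]
    return np.array([(np.percentile(P[abs(P[:,1]-y)<.006,0],99.5),y) for y in ys])
E
python3 - <<'E'
from h import *
for c in ['top','scene']:
    im,d,T,o=tile(c); print(c,o)
    e=edge(c,d,T,[-.25,-.22,-.06,.15,.18,.2]); print(e.round(4).tolist(), np.polyfit(e[:,1],e[:,0],1))
E
```

```text
top {'band': ((562.4186401367188, 63.86366271972656), (30.89688491821289, 101.97151947021484), 19.85500717163086), 'tile': ((528.0234985351562, 50.85132598876953), (101.27627563476562, 101.1825942993164), 19.55915641784668), 'conf': 0.97}
[[0.7077, -0.25], [0.702, -0.22], [0.6636, -0.06], [0.6136, 0.15], [0.6066, 0.18], [0.6027, 0.2]] [-0.23596721  0.64935875]
scene {'band': ((558.826904296875, 64.96099853515625), (31.521881103515625, 101.19828033447266), 19.873933792114258), 'tile': ((529.8234252929688, 55.70763397216797), (106.0744857788086, 104.11354064941406), 20.691247940063477), 'conf': 0.81}
[[0.71, -0.25], [0.7023, -0.22], [0.6636, -0.06], [0.6136, 0.15], [0.6071, 0.18], [0.6024, 0.2]] [-0.23889238  0.64984482]
```

The picture shows the red tile near pixel (297,236), the green tile at (367,216), the clip at (325,211) and the pot at (256,232). The step's far edge runs from (243,215) to (404,177). The step's normal has a yaw of about 13.4° and the tile's about 19.8°, so the tile is about 6.4° out of square and the push is about 86 mm. I'll part-close the fingers, line them up across the push direction behind the tile, and push along tool +y so that both fingers square it.

Request:
jog_arm --gripper 92 --pt "-27.3 25.2 0 0 0 0" --pt "-27.3 25.2 0 0 0 0" --pt "-27.3 25.2 0 0 0 0" --pt "-27.3 25.2 0 0 0 0" --pt "-27.3 25.2 0 0 0 0" --pt "-27.3 25.2 0 0 0 0" --pt "-27.3 25.2 0 0 0 0" --pt "-27.3 25.2 0 0 0 0"

```text
time: 2.0
position: [0.3332, 0.3072, 0.2246]
tool_rot: [-0.0, 0.823, 0.568, 0.0]
wrist_force: [1.3, 0.3, 0.6]
grip_width: 0.0598
```

Request:
jog_arm --pt "-27.3 25.2 0 0 0 0" --pt "-27.3 25.2 0 0 0 0" --pt "-27.3 25.2 0 0 0 0" --pt "-27.3 25.2 0 0 0 0" --pt "-27.3 25.2 0 0 0 0" --pt "-27.3 25.2 0 0 0 0" --pt "-27.3 25.2 0 0 0 0" --pt "-27.3 25.2 0 0 0 0"

```text
time: 2.8
position: [0.4441, 0.0314, 0.2248]
tool_rot: [0.0, 0.823, 0.568, 0.0]
wrist_force: [0.7, 1.3, -0.1]
grip_width: 0.0599
```

Request:
jog_arm --pt "0 0 0 0 0 -5" --pt "0 0 0 0 0 -5" --pt "0 0 0 0 0 -5" --pt "0 0 0 0 0 -5" --pt "0 0 0 0 0 -5" --pt "0 0 0 0 0 -5" --pt "0 0 0 0 0 -4.2" --pt "0 0 0 0 0 0"

```text
time: 3.6
position: [0.4438, 0.0329, 0.2246]
tool_rot: [0.0, 0.619, 0.785, 0.0]
wrist_force: [0.4, 0.0, 0.1]
grip_width: 0.0598
```

```bash
cat > look.py <<'E'
from h import *
import sys
def report(cams,tag):
    s=robot.observe(); q=s['tool_rot']; M=R.from_quat([q[1],q[2],q[3],q[0]]).as_matrix()
    print('t',round(s['time'],2),'tcp',np.round(s['position'],4),'push yaw',np.degrees(np.arctan2(M[1,1],M[0,1])).round(2),'tilt',M[:,2].round(3))
    for c in cams:
        try:
            im,d,T,o=tile(c,name=f'{c}_{tag}'); print(c,{k:np.round(np.hstack([np.ravel(x) for x in v]) if isinstance(v,tuple) else v,2) for k,v in o.items()})
            e=edge(c,d,T,[-.25,-.22,-.1,-.06,.15,.18,.2]) if c!='wrist' else edge(c,d,T,[-.06,-.04,-.02,.11,.13,.15])
            e=e[np.isfinite(e).all(1)]; p=np.polyfit(e[:,1],e[:,0],1); print(' edge',p.round(4),'resid',(e[:,0]-np.polyval(p,e[:,1])).round(4))
        except Exception as ex: print(c,'fail',ex)
report(sys.argv[2:],sys.argv[1])
E
python3 look.py a wrist; python3 -c "from h import *;print(robot.finger_overhang)"
```

```text
t 3.6 tcp [0.4438 0.0329 0.2246] push yaw 13.49 tilt [ 0.  0. -1.]
wrist {'band': array([542.74,  81.72,   7.52,  59.36,  20.58]), 'tile': array([514.29,  49.14,  79.8 ,  99.75,  19.85]), 'conf': np.float64(0.83)}
 edge [0.2325 0.5862] resid [-0.0066 -0.0551  0.0683  0.0071 -0.0021 -0.0116]
0.019
```

View pics/wrist_a.png

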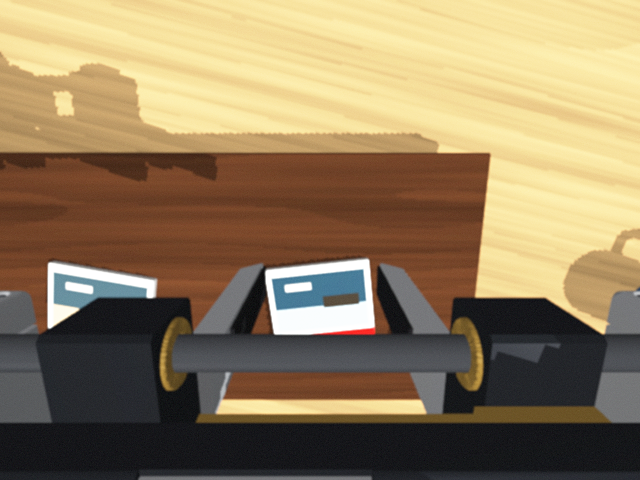

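The wrist picture shows the tile at columns 268–373, centred between the fingers (near columns 250 and 390). The step's near edge is level at row 153, so the tool is square to the step. Next I descend behind the tile.

Request:
jog_arm --pt "0 0 25 0 0 0" --pt "0 0 30 0 0 0" --pt "0 0 30 0 0 0" --pt "0 0 25 0 0 0" --pt "0 0 16 0 0 0" --pt "0 0 10 0 0 0" --pt "0 0 5 0 0 0" --pt "0 0 0 0 0 0"

```text
time: 4.5
position: [0.4438, 0.0328, 0.0834]
tool_rot: [-0.0, 0.62, 0.785, -0.0]
wrist_force: [-0.4, 0.2, 0.1]
grip_width: 0.0601
```

```bash
python3 look.py b top scene
```

```text
t 4.5 tcp [0.4438 0.0328 0.0834] push yaw 13.38 tilt [-0. -0. -1.]
top {'band': array([561.07,  63.39,  33.76, 101.99,  19.86]), 'tile': array([548.75,  56.45,  61.58,  98.32,  21.56]), 'conf': np.float64(0.75)}
 edge [-0.2349  0.6494] resid [-0.0002  0.0003 -0.0006  0.0005 -0.0006  0.0008 -0.0003]
scene {'band': array([558.83,  64.96,  31.52, 101.2 ,  19.87]), 'tile': array([528.85,  56.16, 106.43, 102.69,  20.61]), 'conf': np.float64(0.85)}
 edge [-0.2396  0.6501] resid [ 0.0002 -0.     -0.0002  0.     -0.0004 -0.0002  0.0006]
```

View pics/scene_b.png

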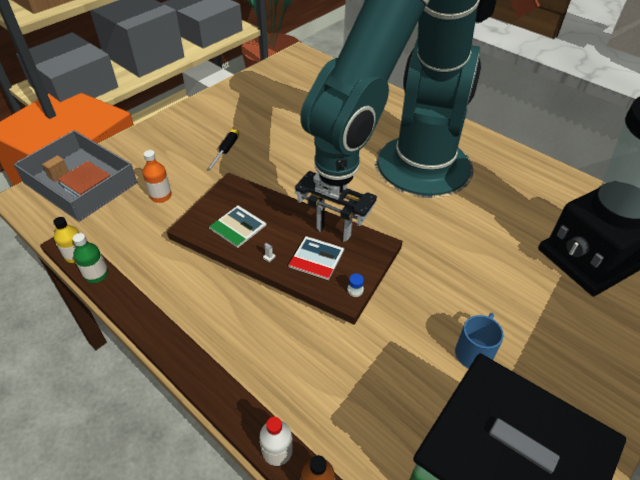

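The scene view shows the fingers standing behind the tile at (320–348, 215–235), with the clip at (268,253) and the pot at (356,286) clear of the lane. The push starts now, a first part of about 80 mm.

Request:
jog_arm --pt "0 6 1.2 0 0 0" --pt "0 6 0 0 0 0" --pt "0 5 0 0 0 0" --pt "0 5 0 0 0 0" --pt "0 5 0 0 0 0" --pt "0 5 0 0 0 0" --pt "0 5 0 0 0 0" --pt "0 5 0 0 0 0"

```text
time: 5.5
position: [0.485, 0.0427, 0.0822]
tool_rot: [0.0, 0.62, 0.785, -0.0]
wrist_force: [-0.9, -0.7, -0.7]
grip_width: 0.0604
```

Request:
jog_arm --pt "0 5 0 0 0 0" --pt "0 5 0 0 0 0" --pt "0 5 0 0 0 0" --pt "0 5 0 0 0 0" --pt "0 5 0 0 0 0" --pt "0 5 0 0 0 0" --pt "0 5 0 0 0 0" --pt "0 3 0 0 0 0"

```text
time: 6.3
position: [0.522, 0.0515, 0.0823]
tool_rot: [0.0, 0.62, 0.785, -0.0]
wrist_force: [-1.3, 0.2, 0.3]
grip_width: 0.0598
```

```bash
python3 look.py c top scene
```

```text
t 6.3 tcp [0.522  0.0515 0.0823] push yaw 13.42 tilt [ 0. -0. -1.]
top {'band': array([9.2924e+02, 3.1377e+02, 2.6190e+01, 2.5160e+01, 1.5000e-01])}
 edge [-0.233  0.649] resid [-0.0001 -0.0001  0.0001  0.0003  0.0001  0.0005 -0.0007]
scene {'band': array([614.74,  67.75,  30.3 , 101.04,  13.49]), 'tile': array([583.83,  63.21, 103.97, 102.38,  13.17]), 'conf': np.float64(0.87)}
 edge [-0.24    0.6503] resid [-0.0001 -0.0001 -0.0001  0.0003  0.     -0.0002  0.    ]
```

Request:
jog_arm --pt "0 5 0 0 0 0" --pt "0 5 0 0 0 0" --pt "0 5 0 0 0 0" --pt "0 5 0 0 0 0" --pt "0 4 0 0 0 0" --pt "0 3 0 0 0 0" --pt "0 2 0 0 0 0" --pt "0 0 0 0 0 0"

```text
time: 7.3
position: [0.5501, 0.0582, 0.0823]
tool_rot: [0.0, 0.62, 0.785, 0.0]
wrist_force: [0.2, -0.1, -0.9]
grip_width: 0.0603
```

```bash
python3 look.py d top scene; python3 - <<'E'
from h import *
im=cv2.imread('pics/scene_d.png'); a=cv2.resize(im[215:325,215:375],None,fx=5,fy=5,interpolation=cv2.INTER_CUBIC); cv2.imwrite('pics/scene_d_crop.png',a)
im=cv2.imread('pics/top_d.png'); a=cv2.resize(im[170:300,230:390],None,fx=4,fy=4,interpolation=cv2.INTER_CUBIC); cv2.imwrite('pics/top_d_crop.png',a)
E
```

```text
t 7.3 tcp [0.5501 0.0582 0.0823] push yaw 13.41 tilt [ 0. -0. -1.]
top {'band': array([9.2924e+02, 3.1377e+02, 2.6190e+01, 2.5160e+01, 1.5000e-01])}
 edge [-0.3023  0.6358] resid [-0.0028 -0.0007  0.006   0.0096 -0.0652  0.0262  0.0269]
scene {'band': array([643.29,  74.54,  30.69, 101.9 ,  12.02]), 'tile': array([610.44,  69.53, 104.18, 101.77,  13.16]), 'conf': np.float64(0.83)}
 edge [-0.2395  0.6505] resid [-0.0005  0.0007  0.0004 -0.001   0.0008 -0.0007  0.0002]
```

View pics/scene_d_crop.png

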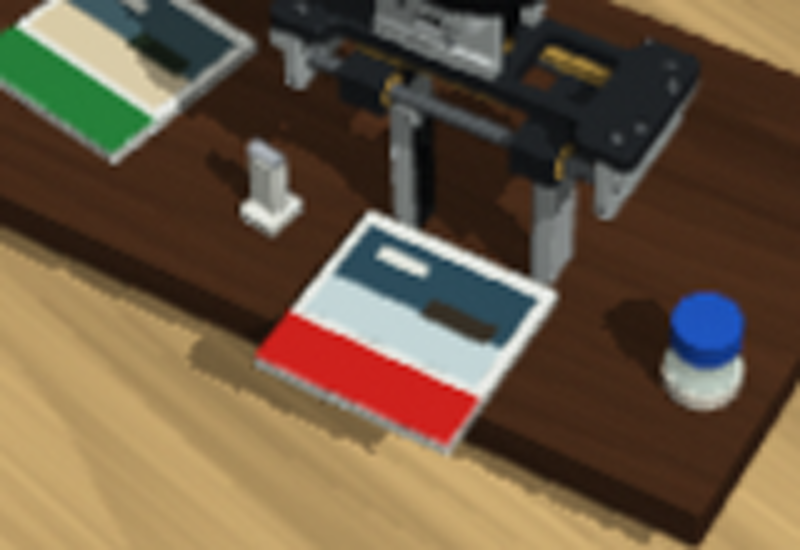

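View pics/top_d_crop.png

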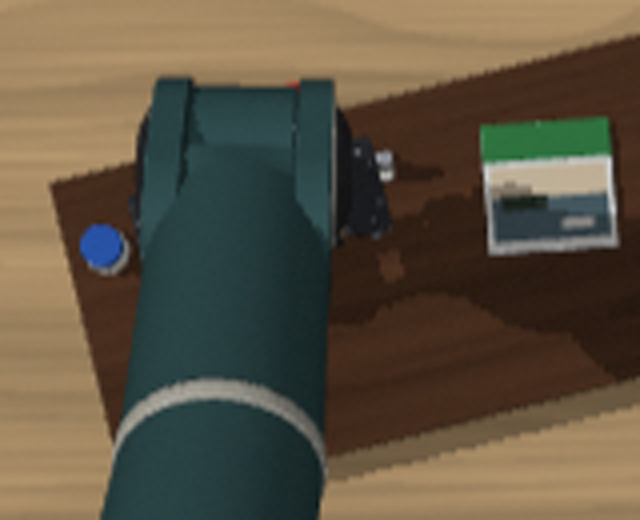

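The scene crop shows the tile square and the band nearly clear, with its line about 4–5 mm short of the edge. The pot and clip have not moved. In the top view the arm hides the tile. I'll push 3.5 mm more, then back off and check with both cameras.

Request:
jog_arm --pt "0 2 0 0 0 0" --pt "0 1.5 0 0 0 0" --pt "0 0 0 0 0 0" --pt "0 -10 0 0 0 0" --pt "0 -25 0 0 0 0" --pt "0 -35 0 0 0 0" --pt "0 -35 0 0 0 0" --pt "0 -15 0 0 0 0"

```text
time: 8.3
position: [0.433, 0.0304, 0.0821]
tool_rot: [-0.001, 0.62, 0.785, -0.0]
wrist_force: [0.5, -0.1, -1.2]
grip_width: 0.0603
```

```bash
cat > fine.py <<'E'
from h import *
import sys
n=np.array([np.cos(np.radians(13.4)),np.sin(np.radians(13.4))]); t=np.array([-n[1],n[0]])
def prof(cam,im,T,fn,s0,s1,ts,z):
    "edge position s along n, per t, where fn(rectified image) crosses half height"
    K=np.array(robot.camera_model(cam)['intrinsics']); W=np.linalg.inv(T)
    s=np.arange(s0,s1,.00025); out=[]
    f=fn(im.astype(np.float32)).astype(np.float32)
    for tt in ts:
        P=np.c_[s[:,None]*n+tt*t,np.full(len(s),z)]; c=P@W[:3,:3].T+W[:3,3]; u=c@K.T; u=u[:,:2]/u[:,2:]
        v=cv2.remap(f,u[:,:1].astype(np.float32),u[:,1:].astype(np.float32),cv2.INTER_LINEAR).ravel()
        v=cv2.GaussianBlur(v[:,None],(1,9),2).ravel()
        g=abs(np.gradient(v)); w=g*(g>.4*g.max()); k=g.argmax(); w[abs(np.arange(len(s))-k)>16]=0
        out.append((w*s).sum()/w.sum())
    return np.array(out)
redness=lambda f:f[...,0]-(f[...,1]+f[...,2])/2
bright=lambda f:f.sum(-1)
for c in sys.argv[2:]:
    im,d=robot.grab_frame(c); save(f'{c}_{sys.argv[1]}',im); T=T_wc(c)
    ts=np.arange(-.107,-.034,.006)
    L=prof(c,im,T,redness,.61,.647,ts,.068); O=prof(c,im,T,redness,.65,.68,ts,.068)
    te=np.r_[np.arange(-.155,-.13,.004),np.arange(-.008,.03,.004)]
    E=prof(c,im,T,bright,.622,.644,te,.06)
    for nm,tt,x in (('line',ts,L),('outer',ts,O),('edge',te,E)):
        p=np.polyfit(tt,x,1); print(c,nm,'s at lane',(1e3*np.polyval(p,-.0712)).round(2),'yaw',(13.4-np.degrees(p[0])).round(2),'resid mm',(1e3*(x-np.polyval(p,tt))).std().round(2), np.round(1e3*x,1) if nm=='edge' else '')
E
python3 look.py e top scene; python3 fine.py e2 top scene
```

```text
t 8.3 tcp [0.433  0.0304 0.0821] push yaw 13.38 tilt [-0.001  0.    -1.   ]
top {'band': array([648.14,  74.06,  28.16,  99.88,  13.35]), 'tile': array([614.42,  64.83, 100.95, 100.95,  12.03]), 'conf': np.float64(0.98)}
 edge [-0.2358  0.6494] resid [-0.0004  0.001  -0.0009  0.0002 -0.0003  0.0004  0.    ]
scene {'band': array([646.14,  75.84,  29.34, 100.87,  13.3 ])}
 edge [-0.2389  0.6504] resid [-0.0001  0.0003 -0.0004  0.     -0.0003  0.0005 -0.0001]
top line s at lane 633.1 yaw 13.25 resid mm 0.31 
top outer s at lane 661.91 yaw 13.54 resid mm 0.25 
top edge s at lane 630.78 yaw 13.49 resid mm 0.29 [630.9 630.9 630.9 631.1 630.8 630.9 630.7 630.7 631.5 630.3 630.9 630.9
 630.5 630.4 630.5 630.9 630.2]
scene line s at lane 631.42 yaw 13.54 resid mm 0.36 
scene outer s at lane 660.57 yaw 13.57 resid mm 0.15 
scene edge s at lane 632.18 yaw 11.93 resid mm 4.63 [630.9 630.9 631.4 630.4 631.1 631.2 625.1 630.6 643.  643.3 630.5 630.7
 631.  630.6 630.4 630.8 643. ]
```

Top and scene agree the tile is square, with the line within about 0–2 mm of the edge, but their pixels are over 2 mm wide. I'll use the wrist camera from above the edge for a finer check.

Request:
jog_arm --pt "0 0 -30 0 0 0" --pt "0 0 -40 0 0 0" --pt "0 0 -40 0 0 0" --pt "0 20 -33 0 0 0" --pt "0 40 0 0 0 0" --pt "0 40 0 0 0 0" --pt "0 40 0 0 0 0" --pt "0 35 0 0 0 0"

```text
time: 9.4
position: [0.6089, 0.0726, 0.2248]
tool_rot: [0.0, 0.619, 0.785, -0.0]
wrist_force: [-0.5, 0.9, 0.6]
grip_width: 0.0602
```

Request:
jog_arm --pt "0 15 0 0 0 0" --pt "0 10 0 0 0 0" --pt "0 0 0 0 0 0" --pt "0 0 0 0 0 0"

```text
time: 9.8
position: [0.6305, 0.0772, 0.2252]
tool_rot: [-0.0, 0.62, 0.785, -0.0]
wrist_force: [-0.1, 0.0, 0.5]
grip_width: 0.06
```

```bash
python3 fine.py f wrist
```

```text
wrist line s at lane 631.83 yaw 13.43 resid mm 0.02 
wrist outer s at lane 660.46 yaw 13.51 resid mm 0.02 
wrist edge s at lane 629.33 yaw 13.65 resid mm 0.08 [629.8 629.7 629.6 629.6 629.7 629.6 629.4 629.  629.  628.9 628.9 629.
 629.  629.  629.  629.  629. ]
```

View pics/wrist_f.png

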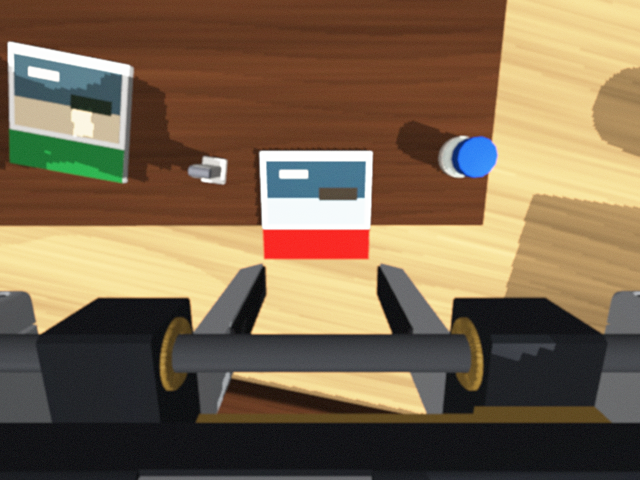

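The wrist view shows the tile at columns 260–372, its line at row 230, the step edge at row 225 and the band's outer side at row 258. The line looks about 2 mm past the edge. I'll check the scale against the tile's full length before correcting.

```bash
cat > chk.py <<'E'
import sys; tag=sys.argv[1]; sys.argv=['x','y']
from fine import *
im=cv2.cvtColor(cv2.imread(f'pics/wrist_{tag}.png'),cv2.COLOR_BGR2RGB); T=T_wc('wrist'); print('cam s,z',T[:2,3]@n,T[2,3],'axis',T[:3,2].round(3))
ts=np.arange(-.107,-.034,.006)
for z in (.068,.066): 
    print(z,[ (1e3*prof('wrist',im,T,f,a,b,ts,z).mean()).round(2) for f,a,b in ((bright,.55,.572),(redness,.615,.645),(redness,.65,.68),(bright,.65,.68))])
for z in (.06,.058): print('edge',z,[(1e3*prof('wrist',im,T,bright,.62,.64,np.arange(a,a+.02,.004),z).mean()).round(2) for a in (-.155,-.005)])
i=im[:,316]; print([ (r,i[r].tolist()) for r in range(225,234)],[ (r,i[r].tolist()) for r in range(255,263)]); print([(r,im[r,430].tolist()) for r in range(220,230)])
E
python3 chk.py f
```

```text
cam s,z 0.5646954429645896 0.38629503021455147 axis [ 0.222  0.053 -0.974]
0.068 [np.float64(560.2), np.float64(631.83), np.float64(660.46), np.float64(660.35)]
0.066 [np.float64(560.15), np.float64(632.2), np.float64(661.05), np.float64(660.96)]
edge 0.06 [np.float64(629.71), np.float64(628.93)]
edge 0.058 [np.float64(630.09), np.float64(629.3)]
[(225, [253, 254, 254]), (226, [254, 255, 254]), (227, [253, 255, 255]), (228, [251, 254, 253]), (229, [249, 174, 171]), (230, [248, 59, 55]), (231, [250, 40, 33]), (232, [250, 45, 37]), (233, [250, 45, 40])] [(255, [250, 40, 36]), (256, [250, 43, 37]), (257, [249, 43, 34]), (258, [249, 88, 59]), (259, [244, 152, 101]), (260, [236, 188, 127]), (261, [234, 202, 137]), (262, [233, 202, 137])]
[(220, [112, 65, 38]), (221, [115, 66, 41]), (222, [107, 59, 35]), (223, [111, 62, 37]), (224, [144, 101, 60]), (225, [210, 166, 108]), (226, [246, 216, 147]), (227, [248, 226, 160]), (228, [246, 224, 156]), (229, [246, 223, 154])]
```

The trailing side is at s = 560.2 mm by the wrist camera and 560.1 mm by finger position. The tile measures 100.2 mm, which puts the nominal line (70 mm ahead) at 630.2 mm. The edge is at 629.3–630.8 mm, so the line is over it to about 1 mm, and a further nudge would be within the calibration error. I'll move clear and make a last check.

Request:
jog_arm --pt "0 -15 -20 0 0 0" --pt "0 -35 -25 0 0 0" --pt "0 -40 -25 0 0 0" --pt "0 -40 -20 0 0 0" --pt "0 -40 0 0 0 0" --pt "0 -20 0 0 0 0" --pt "0 0 0 0 0 0" --pt "0 0 0 0 0 0"

```text
time: 10.65
position: [0.446, 0.0335, 0.3158]
tool_rot: [0.0, 0.62, 0.785, 0.001]
wrist_force: [0.0, 0.1, -0.3]
grip_width: 0.0602
```

```bash
python3 fine.py g top scene; python3 - <<'E'
from h import *
for c in ['top','scene']:
    im,d=robot.grab_frame(c); save('end_'+c,im); T=T_wc(c)
    for k in ['red_tile','red_line','green_tile','clip','paint_pot','mug','soap_bottle','screwdriver']:
        for r in robot.mark_of(c,k)[:1]: print(c,k,round(r['conf'],2),(T[:3,:3]@np.array(r['location'])+T[:3,3]).round(4))
im=cv2.imread('pics/end_scene.png'); cv2.imwrite('pics/end_crop.png',cv2.resize(im[180:330,160:400],None,fx=3.3,fy=3.3,interpolation=cv2.INTER_CUBIC))
E
```

```text
top line s at lane 633.11 yaw 13.38 resid mm 0.25 
top outer s at lane 661.92 yaw 13.53 resid mm 0.26 
top edge s at lane 630.8 yaw 13.5 resid mm 0.28 [631.1 630.9 631.  631.2 630.7 630.9 630.7 630.7 631.4 630.3 630.9 630.9
 630.5 630.4 630.5 630.9 630.2]
scene line s at lane 631.4 yaw 13.53 resid mm 0.36 
scene outer s at lane 660.59 yaw 13.53 resid mm 0.16 
scene edge s at lane 632.22 yaw 11.9 resid mm 4.61 [631.  631.  631.3 630.5 631.  631.1 625.1 630.6 643.  643.2 630.6 630.8
 631.2 630.9 630.6 630.7 643.1]
top red_tile 0.77 [0.6173 0.0685 0.0558]
top red_line 0.67 [0.6318 0.0744 0.0694]
top green_tile 0.66 [ 0.5839 -0.1618  0.0593]
top clip 0.54 [ 0.604  -0.0308  0.0598]
top paint_pot 0.52 [0.5415 0.1822 0.0596]
top mug 0.71 [ 0.3818 -0.4797  0.0014]
top soap_bottle 0.75 [ 0.6216 -0.4575 -0.0018]
top screwdriver 0.84 [ 0.3841 -0.4767  0.0007]
scene red_tile 0.98 [0.6124 0.0693 0.0587]
scene red_line 0.96 [0.6327 0.0737 0.0661]
scene green_tile 0.93 [ 0.5802 -0.1559  0.0595]
scene clip 0.48 [ 0.6008 -0.027   0.061 ]
scene paint_pot 0.59 [0.5363 0.1823 0.0561]
scene mug 0.56 [ 0.4554  0.4485 -0.0016]
scene soap_bottle 0.84 [ 0.6131 -0.4595 -0.0028]
scene screwdriver 0.59 [ 0.3745 -0.4758  0.    ]
```

View pics/end_crop.png

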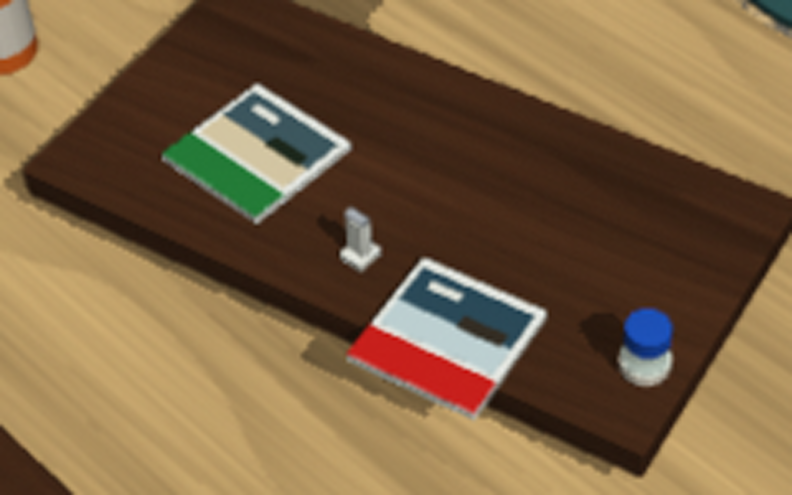

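The final crop shows the tile flat and square with its band out past the edge (crop pixels about (347,355) to (480,412)). The green tile, clip and pot are undisturbed and the arm is well clear, so I'm handing in.

```bash
python3 -c "
from cell import robot
print(robot.close_job(), robot.observe()['time'])"
```

```text
the job is handed in; nothing more can be done
the job is handed in; nothing more can be done
```

I pushed the red tile about 84 mm along the step with two part-open fingers against its trailing side, which also squared it. I then backed off, lifted clear and handed in at about 12 s on the robot's clock. I did not pick the tile up.

**Squareness:** the last views show the tile lying flat. Its yaw is 13.4–13.5° against 13.5–13.65° for the edge.

**Line against edge:** the band line is over the edge to within about 1–2 mm, probably about 1 mm too far out. The checks disagreed a little:

| Check | Line past the edge |
|---|---|
| Tile's sides plus nominal sizes, all three cameras | −0.2 to +1.1 mm |
| Painted colour line, all three cameras | +0.6 to +2.5 mm |
| Networks' marks | about +1.3 and +2.2 mm |

I left it there because this is within the 2 mm calibration error, and a push back risked skewing the tile.

**Other things:** the green tile, clip, pot, bottle and screwdriver are where they were, within the networks' scatter. For the mug this rests on the scene view, because the top camera's last mug mark landed on the screwdriver. Wrist-force readings stayed at or below about 1.5 N.

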